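# Slide the loaded gauge-jig sled home past a lock that does not show its state

### The arm

A 6-joint arm with a two-finger parallel gripper is mounted at the origin on the work surface. World frame = base frame: x ahead of the robot, y to its left, z up, the work surface at z = 0. Lengths are in m, angles in rad, forces in N, time in s.
With the tool pointing down it reaches from about 0.425 to 0.95 m from the base axis. Payload 3.5 kg.
Tool frame: the origin (TCP) lies on the mounting face of the last link; the fingertips stand 173 mm ahead of it and the grasp point (between the pads) lies 155 mm ahead of it; z points along the fingers, x is the direction in which the jaws open and shut, and the axes are right-handed (so a half turn about z gives the same grasp; the last joint's range is limited). The gripper opens to 85 mm and grips with 20 to 120 N. Pads are 22 mm wide; open, the fingers measure 114 mm over their backs; the gripper's body (76 mm by 85 mm) begins 54 mm behind the grasp point. The pads swing forward as they close: fully open they stand 13 mm farther back than shut.
Start: joints at [-1.489, 0.286, 1.577, -0, 1.279, -0.15], TCP at [0.155, -0.657, 0.405] pointing down, gripper open.
Joint ranges: [-2.77, 2.77], [-0.9, 2.22], [0.21, 2.48], [-1.53, 4.67], [0.24, 2.81], [-2.84, 2.84]. Speed limits (rad/s): [2.79, 2.79, 3.14, 3.14, 3.14, 3.14].

### API

Orientations are given as a unit quaternion [x, y, z, w].
In Python, from plant import get_state, read_camera, sign_off gives the robot as it stands.
- The arm moves only by the shell command python3 -m jog 'ROWS' [FORCE]. ROWS is JSON, a list of rows, each an object of numbers: "grip": the closure, from 0 (fully open) to 1 (shut); "x", "y", "z": the shift along the tool's x, y, z in mm; "rx", "ry", "rz": the turn, a rotation vector about the tool's x, y, z in degrees. A call has 1 to 8 rows; each row shifts and turns the commanded pose from where the row before left it, along the tool's axes as they then stand; what a row does not reach is not made up. A row lasts 1/12 s, in which the tool goes at most 41.7 mm and 7.16 degrees, less where a joint would pass 70% of its speed; a pose out of reach is approached as far as the arm can. A call with a gripper value outside its range is refused whole. The fingers move at their own pace and stop on an object; FORCE is the grip in N (left out, the last holds). Time passes only in rows, so rows that do not move let the fingers close. It gives the time, the measured TCP pose, the force and the opening at its end, in the units of the state.
- get_state(): the state, without advancing time (a new reading comes with each control period).
- read_camera(name): name is "scene" or "top" or "wrist"; returns a dict with "frame" (480x640x3 uint8, red, green, blue), "intrinsics" (3x3 intrinsics, pixels), "R" (3x3) and "t" (3): a world point X has camera coordinates R X + t. Camera axes: x right, y down, z forward; pixel columns grow to the right and rows downward; lengths in m; the calibration is good to about 2 mm. The wrist camera is an equidistant fisheye: a pixel r from the principal point sees the ray r / f radians off the axis. A picture is of the moment at which its call begins. There is no depth.
- sign_off(): hands the job in, once; it reports no verdict.
The state is a dict: "time": time; "qpos": joint angles; "dq": joint speeds; "joint_efforts": joint torques, N m; "eef_pos": TCP position; "tcp_rot": TCP orientation; "contact_force": force on the tool from outside, world axes, zero at the start; "wrist_torque": the same for the moment, N m; "opening": opening from 0.0 (shut) to 1.0 (fully open).
Only numpy, scipy, OpenCV 4.12 (cv2) and the standard library are available. Lean on these libraries where they do the work, as an engineer would, in place of code of your own. Each camera call takes 0.05 s, during which the arm holds its last target.

### The job

Two gauge jigs stand on the bench; slide the sled that carries the black coupling fully home, away from its lock box and against its end stop, and leave the empty spare sled alone. The sled may or may not be locked, and nothing shows it, so push it first before touching the lock: if it runs free, take it home and leave the lock alone; if it stops dead after a few millimetres, push the steel tab on that jig's lock box across to the other end of its slot and slide the sled again.

Things in the scene. Friction and masses are not known exactly. Their poses are not given: they have to be found in the camera images.
- sled (a joint): Travel of the loaded sled, in m: 0 at the lock-box end (where it starts), 0.070 against the end stop (home). It grows along the jig's +x. About 2 N of friction; it stays where it is left. When locked it moves freely for about 8 mm and then stops dead.
- sled_knob (a point): Centre of the upright round black knob (24 mm diameter) on the loaded sled, 74 mm over the table; knob top 94 mm, sled block top 50 mm. Axes are the jig's: +x is the way home, away from the lock box; z up. From 34 mm ahead of the knob the sled carries a black ring-shaped coupling (54 mm across, 34 mm long, axis along x, top at 83 mm), which slips over a steel spigot on the grey end stop.
- bolt (a joint): Lock tab of the loaded jig, in m: 0 to 0.024, the ends of its slot; grows along the jig's +y, starts at or near 0. One end locks the sled, the other frees it; the bolt inside may be fitted either way round, so which is which differs each time. Friction about 2 N; stays where it is left. Move it only while nothing pushes the sled.
- bolt_tab (a point): Centre of the upright flat steel tab on the loaded jig's grey lock box (80 mm along x, 110 mm along y, flat top 52 mm over the table). Tab 36 mm along x, 14 mm along y, 34 mm tall; this point is half-way up, 70 mm over the table. It slides 24 mm across the box along y. Axes are the jig's. It stands 100 mm behind (-x of) the knob's start.
- spare_sled (a joint): Travel of the sled of the spare jig, in m, 0 at the start. The spare jig looks the same, with its own tab and knob, but its sled carries no coupling. Leave it alone.

How it is judged:
By the outcome, as a careful person would: the job done as asked, in the order asked, and still so for the second after the job is handed in, with the robot touching nothing.
It also fails if it takes over 45 s, if anything falls off the work surface, if the arm or the gripper's body presses on something with over 40 N, if the wrist force passes 120 N, or if a joint passes its speed limit or range.

## Working session

There is one attempt and no reset: what is moved stays moved. The work goes in short steps, Python scripts to look and compute and a shell command to move; the robot and the scene stay as the last step left them, time stands still between calls to the robot, and variables do not carry over. Pictures are saved under pics/ and viewed, and the job is handed in when it is done.

```bash
ls; mkdir -p pics
python3 - <<'E'
from plant import get_state, read_camera
import cv2
s=get_state(); print(s)
for n in("scene","top","wrist"):
    c=read_camera(n); cv2.imwrite(f"pics/{n}0.png",c["frame"][:,:,::-1]); print(n,c["intrinsics"],c["R"],c["t"])
E
```

```text
pics
{'time': 0.0, 'qpos': array([-1.48898045e+00,  2.87193279e-01,  1.57816896e+00,  6.24989894e-06,
        1.27855891e+00, -1.50000162e-01]), 'dq': array([ 0.00080065, -0.00037569,  0.00143854,  0.0009521 , -0.00057454,
        0.00013035]), 'joint_efforts': array([-3.06340127e-06, -4.05986702e+01, -2.92625284e+01, -1.90026640e-04,
        5.76629187e-03, -1.53247851e-05]), 'eef_pos': array([ 0.15508707, -0.65669112,  0.40333263]), 'tcp_rot': array([ 0.78413709, -0.62058656, -0.00079252, -0.00085287]), 'contact_force': array([ 0.10788628,  0.80112039, -0.3233099 ]), 'wrist_torque': array([ 0.03293   , -0.02682708,  0.0269236 ]), 'opening': 0.9998756353460447}
scene [[444.76984882   0.         320.31095416]
 [  0.         444.76984882 233.8599553 ]
 [  0.           0.           1.        ]] [[ 0.65793441  0.75306085 -0.00465463]
 [ 0.45182709 -0.39968211 -0.79756284]
 [-0.60247372  0.52264095 -0.60321791]] [-0.33693098 -0.15347467  1.01384925]
top [[433.45684552   0.         321.45076031]
 [  0.         433.45684552 242.00338834]
 [  0.           0.           1.        ]] [[ 0.02000367 -0.99869988 -0.04688707]
 [-0.98215138 -0.01085635 -0.18777862]
 [ 0.18702546  0.04980646 -0.98109163]] [0.02236949 0.53827854 0.6270272 ]
wrist [[371.64829954   0.         323.48921033]
 [  0.         371.64829954 241.06882474]
 [  0.           0.           1.        ]] [[ 0.23081266 -0.97299633 -0.00191053]
 [-0.92903712 -0.22096742  0.29675484]
 [-0.28916354 -0.06671982 -0.95495179]] [-0.67437521 -0.03852573  0.37968523]
```

View pics/scene0.png

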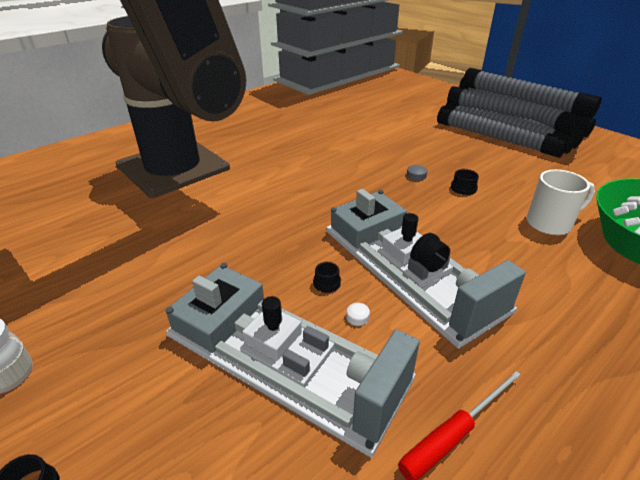

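View pics/top0.png

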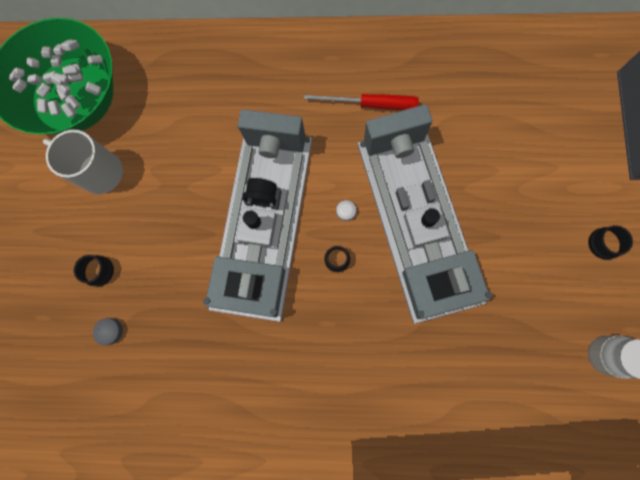

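View pics/wrist0.png

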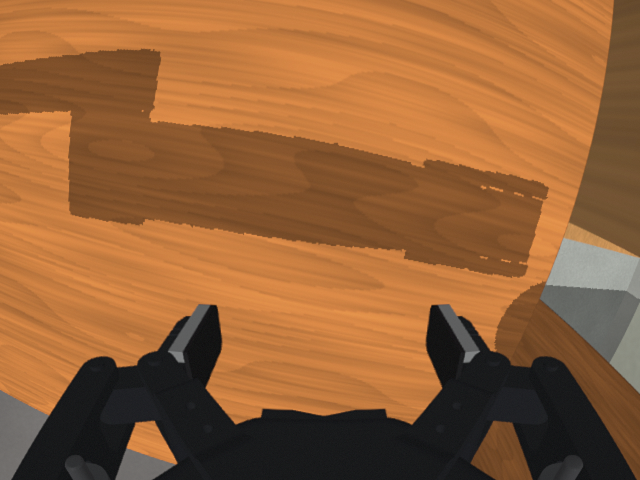

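The loaded jig, with the black ring at about (261,192), is on the left in the top view. Its knob is at about (252,219) and its lock box at about (246,285). I'll enlarge the top and scene views there.

Run:
```python
import cv2
a=cv2.imread("pics/top0.png")[100:330,190:330]; cv2.imwrite("pics/topc.png",cv2.resize(a[70:230],None,fx=5,fy=3.75 if 0 else 5,interpolation=cv2.INTER_CUBIC)[:, :][100:700])
cv2.imwrite("pics/topd.png",cv2.resize(a[0:120],None,fx=5,fy=5,interpolation=cv2.INTER_CUBIC))
b=cv2.imread("pics/scene0.png")[180:350,320:530]; cv2.imwrite("pics/scc.png",cv2.resize(b,None,fx=3.5,fy=3.5,interpolation=cv2.INTER_CUBIC))
```

```text
(no output)
```

View pics/topc.png

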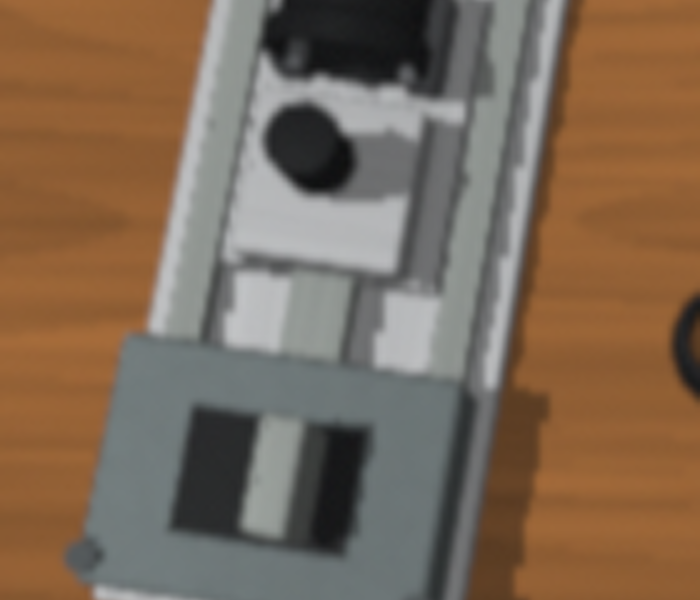

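View pics/topd.png

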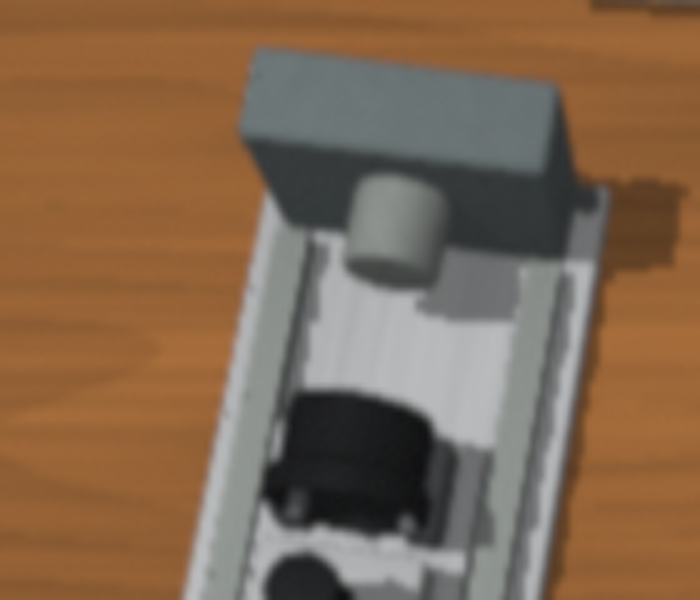

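View pics/scc.png

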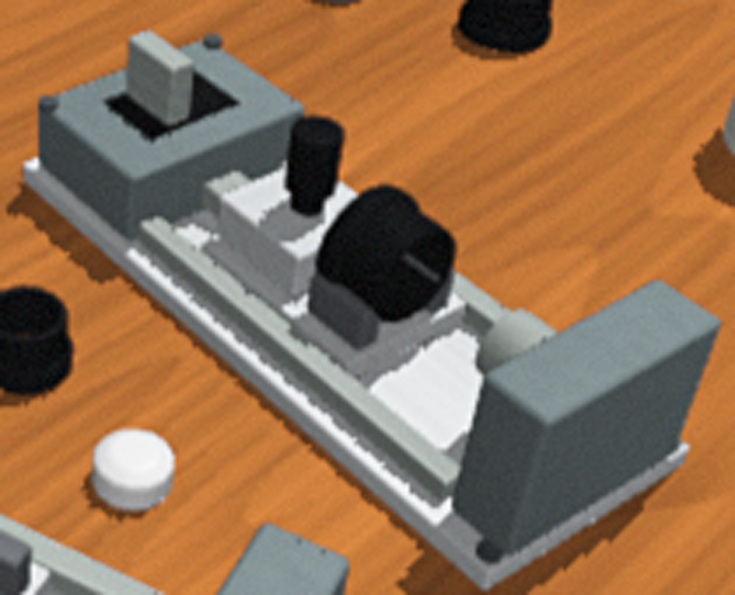

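```bash
cat > h.py <<'E'
import numpy as np, cv2
from plant import get_state, read_camera
def ray(c,u,v):
    K=c["intrinsics"];d=np.linalg.inv(K)@[u,v,1];R=c["R"];return -R.T@c["t"],R.T@d
def hit(c,u,v,z):
    o,d=ray(c,u,v);return o+d*(z-o[2])/d[2]
E
python3 - <<'E'
from h import *
t=read_camera("top");s=read_camera("scene")
f=lambda u,v:(190+u/5,190+v/5)
print("knob top",hit(t,*f(302,140),.094), "scene",hit(s,320+317/3.5,180+130/3.5,.094))
print("tab top",hit(t,*f(272,478),.087), "scene",hit(s,320+160/3.5,180+52/3.5,.087))
a=hit(t,*f(127,335),.052);b=hit(t,*f(470,380),.052);c=hit(t,*f(92,572),.052)
print(a,b,c,np.linalg.norm(a-b),np.degrees(np.arctan2(*(a-b)[[1,0]]))-90)
A=hit(s,320+132/3.5,180+178/3.5,.052);B=hit(s,320+300/3.5,180+105/3.5,.052);print("scene edge",A,B,np.degrees(np.arctan2(*(B-A)[[1,0]]))-90)
# rails/baseplate side edge right: topc (490,390)->(575,0)
p=hit(t,*f(490,390),.01);q=hit(t,*f(575,0),.01);print(np.degrees(np.arctan2(*(q-p)[[1,0]])))
p=hit(t,190+242/5,100+137/5,.1);q=hit(t,190+543/5,100+172/5,.1);print(np.degrees(np.arctan2(*(p-q)[[1,0]]))-90)
E
```

```text
knob top [0.56508389 0.13553546 0.094     ] scene [0.56873564 0.13583138 0.094     ]
tab top [0.46478059 0.14075563 0.087     ] scene [0.47033622 0.13876938 0.087     ]
[0.51192964 0.19718432 0.052     ] [0.49916529 0.08824442 0.052     ] [0.43795998 0.20318927 0.052     ] 0.10968514892611923 -6.682804778208322
scene edge [0.50121517 0.09114916 0.052     ] [0.51353877 0.19693819 0.052     ] -6.644563610754858
-10.340136366880678
-7.120868905578476
```

```bash
cat >> h.py <<'E'
from scipy.spatial.transform import Rotation as Ro
YAW=-6.8
jx=np.array([np.cos(np.radians(YAW)),np.sin(np.radians(YAW)),0]);jy=np.array([-jx[1],jx[0],0])
KN=np.array([.567,.1357,.074]);
def to(p):
    "p: wanted grasp point in world; prints shift in tool mm"
    s=get_state();r=Ro.from_quat(s["tcp_rot"]);g=s["eef_pos"]+r.apply([0,0,.155])
    x=r.apply([1,0,0]); z=r.apply([0,0,1])
    print("t",round(s["time"],2),"g",g.round(4),"jigxyz mm",[round(1000*float(v),1) for v in((g-KN)@jx,(g-KN)@jy,g[2])],"yaw x",np.degrees(np.arctan2(x[1],x[0])).round(2),"z",z.round(3),"open",round(s["opening"],3),"F jig",[round(float(v),1) for v in(s["contact_force"]@jx,s["contact_force"]@jy,s["contact_force"][2])])
    print("tool shift",(r.inv().apply(np.array(p)-g)*1000).round(1),"q",s["qpos"].round(2))
E
python3 -m jog '[{"rz":5},{"rz":5},{"rz":5},{"rz":5}]'
python3 -c "
from h import *
to([.567,.1357,.16])"
```

```text
t 0.25 g [ 0.1551 -0.6566  0.2491] jigxyz mm [-315.2, -835.5, 249.1] yaw x -76.72 z [-0.     0.001 -1.   ] open 1.002 F jig [-0.5, -0.1, 1.3]
tool shift [-676.4 -583.    89.9] q [-1.49  0.29  1.58 -0.    1.28 -0.15]$[0]: bad value
```

```bash
python3 -m jog '[{"grip":0,"x":0,"y":0,"z":0,"rx":0,"ry":0,"rz":5},{"grip":0,"x":0,"y":0,"z":0,"rx":0,"ry":0,"rz":5},{"grip":0,"x":0,"y":0,"z":0,"rx":0,"ry":0,"rz":5},{"grip":0,"x":0,"y":0,"z":0,"rx":0,"ry":0,"rz":5}]'
python3 -c "
from h import *
to([.567,.1357,.16])"
```

```text
time: 0.58
eef_pos: [0.1551, -0.6569, 0.4045]
tcp_rot: [-0.663, 0.749, 0.0, 0.0]
contact_force: [-0.3, 0.0, -0.5]
opening: 1.0
t 0.58 g [ 0.1551 -0.6568  0.2495] jigxyz mm [-315.2, -835.7, 249.5] yaw x -96.96 z [-0.  0. -1.] open 1.0 F jig [-0.3, 0.0, -0.5]
tool shift [-836.6 -312.8   89.8] q [-1.49  0.29  1.58 -0.    1.28  0.2 ]
```

```bash
python3 -m jog '[{"grip":0,"x":-28,"y":-20,"z":0,"rx":0,"ry":0,"rz":0},{"grip":0,"x":-28,"y":-20,"z":0,"rx":0,"ry":0,"rz":0},{"grip":0,"x":-28,"y":-20,"z":0,"rx":0,"ry":0,"rz":0},{"grip":0,"x":-28,"y":-20,"z":0,"rx":0,"ry":0,"rz":0},{"grip":0,"x":-28,"y":-20,"z":0,"rx":0,"ry":0,"rz":0},{"grip":0,"x":-28,"y":-20,"z":0,"rx":0,"ry":0,"rz":0},{"grip":0,"x":-28,"y":-20,"z":0,"rx":0,"ry":0,"rz":0},{"grip":0,"x":-28,"y":-20,"z":0,"rx":0,"ry":0,"rz":0}]'
python3 -m jog '[{"grip":0,"x":-28,"y":-16,"z":0,"rx":0,"ry":0,"rz":0},{"grip":0,"x":-28,"y":-16,"z":0,"rx":0,"ry":0,"rz":0},{"grip":0,"x":-28,"y":-16,"z":0,"rx":0,"ry":0,"rz":0},{"grip":0,"x":-28,"y":-16,"z":0,"rx":0,"ry":0,"rz":0},{"grip":0,"x":-28,"y":-16,"z":0,"rx":0,"ry":0,"rz":0},{"grip":0,"x":-28,"y":-16,"z":0,"rx":0,"ry":0,"rz":0},{"grip":0,"x":-28,"y":-16,"z":0,"rx":0,"ry":0,"rz":0},{"grip":0,"x":-28,"y":-16,"z":0,"rx":0,"ry":0,"rz":0}]'
python3 -c "
from h import *
to([.567,.1357,.16])"
```

```text
time: 1.25
eef_pos: [0.341, -0.4517, 0.4047]
tcp_rot: [-0.664, 0.747, -0.0, 0.0]
contact_force: [0.6, -0.5, -0.2]
opening: 0.999
time: 1.92
eef_pos: [0.4942, -0.2442, 0.4048]
tcp_rot: [-0.664, 0.747, -0.0, 0.0]
contact_force: [0.7, -1.0, -0.2]
opening: 1.0
t 1.92 g [ 0.4942 -0.2442  0.2498] jigxyz mm [-27.3, -385.9, 249.8] yaw x -96.72 z [ 0. -0. -1.] open 1.0 F jig [0.8, -0.9, -0.2]
tool shift [-385.8  -27.8   89.8] q [-0.64  0.01  1.88  0.    1.25  1.05]
```

```bash
python3 -m jog '[{"grip":0,"x":-34,"y":-2,"z":0,"rx":0,"ry":0,"rz":0},{"grip":0,"x":-34,"y":-2,"z":0,"rx":0,"ry":0,"rz":0},{"grip":0,"x":-34,"y":-2,"z":0,"rx":0,"ry":0,"rz":0},{"grip":0,"x":-34,"y":-2,"z":0,"rx":0,"ry":0,"rz":0},{"grip":0,"x":-34,"y":-2,"z":0,"rx":0,"ry":0,"rz":0},{"grip":0,"x":-34,"y":-2,"z":0,"rx":0,"ry":0,"rz":0},{"grip":0,"x":-34,"y":-2,"z":0,"rx":0,"ry":0,"rz":0},{"grip":0,"x":-34,"y":-2,"z":0,"rx":0,"ry":0,"rz":0}]'
python3 -m jog '[{"grip":0,"x":-32,"y":-2,"z":10,"rx":0,"ry":0,"rz":0},{"grip":0,"x":-32,"y":-2,"z":20,"rx":0,"ry":0,"rz":0},{"grip":0,"x":-22,"y":-2,"z":20,"rx":0,"ry":0,"rz":0},{"grip":0,"x":-10,"y":-2,"z":20,"rx":0,"ry":0,"rz":0},{"grip":0,"x":0,"y":0,"z":0,"rx":0,"ry":0,"rz":0},{"grip":0,"x":0,"y":0,"z":0,"rx":0,"ry":0,"rz":0}]'
python3 -c "
from h import *
to([.567,.1357,.16])
c=read_camera('wrist');cv2.imwrite('pics/w1.png',c['frame'][:,:,::-1])
c=read_camera('top');cv2.imwrite('pics/t1.png',c['frame'][:,:,::-1])"
```

```text
time: 2.58
eef_pos: [0.5411, 0.0243, 0.4048]
tcp_rot: [-0.664, 0.747, -0.0, 0.0]
contact_force: [0.1, -0.5, -0.0]
opening: 1.004
time: 3.08
eef_pos: [0.56, 0.1174, 0.3334]
tcp_rot: [-0.665, 0.747, 0.001, -0.001]
contact_force: [0.1, -0.8, 0.1]
opening: 0.994
t 3.08 g [0.5595 0.1173 0.1784] jigxyz mm [-5.3, -19.2, 178.4] yaw x -96.64 z [-0.003 -0.    -1.   ] open 0.994 F jig [0.2, -0.8, 0.1]
tool shift [-19.2  -5.4  18.3] q [ 0.03  0.13  1.89 -0.    1.12  1.72]
```

View pics/w1.png

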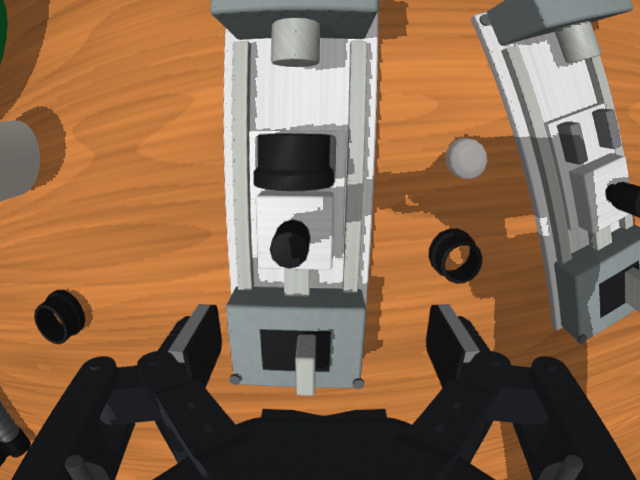

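```bash
python3 -c "
import cv2
a=cv2.imread('pics/w1.png')[205:400,225:385]
cv2.imwrite('pics/w1c.png',cv2.resize(a,None,fx=3,fy=3,interpolation=cv2.INTER_CUBIC))"
```

```text
(no output)
```

View pics/w1c.png

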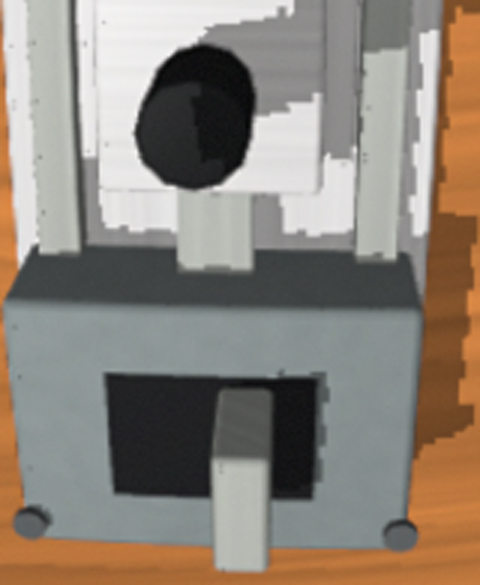

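```bash
cat >> h.py <<'E'
def whit(c,u,v,z):
    K=c["intrinsics"];a=np.array([(u-K[0,2])/K[0,0],(v-K[1,2])/K[1,1]]);r=np.hypot(*a)
    d=np.r_[a/r*np.sin(r),np.cos(r)];R=c["R"];o=-R.T@c["t"];d=R.T@d
    return o+d*(z-o[2])/d[2]
def rel(p): return [round(float(v)*1000,1) for v in ((p-KN)@jx,(p-KN)@jy)]
E
python3 - <<'E'
from h import *
c=read_camera("wrist")
k=whit(c,288.3,250,.094);t=whit(c,305.3,376,.087)
print(k,rel(k),t,rel(t))
f=lambda x,y:whit(c,225+x/3,205+y/3,.052)
a,b=f(5,305),f(420,310);print(a,b,rel((a+b)/2),np.linalg.norm(a-b),np.degrees(np.arctan2(*(a-b)[[1,0]]))-90)
E
```

```text
[0.568908   0.13656108 0.094     ] [1.8, 1.1] [0.46905441 0.14031218 0.087     ] [-97.8, -7.0]
[0.51461675 0.19784347 0.052     ] [0.50170239 0.09100476 0.052     ] [-59.5, 1.7] 0.10761640192528912 -6.89231308738394
```

```bash
sed -i 's/^KN=.*/KN=np.array([.568,.1364,.074])/' h.py
python3 -m jog '[{"grip":0,"x":-10,"y":-3,"z":0,"rx":0,"ry":0,"rz":0},{"grip":0,"x":0,"y":0,"z":0,"rx":0,"ry":0,"rz":0},{"grip":0,"x":0,"y":0,"z":0,"rx":0,"ry":0,"rz":0}]'
python3 -c "
from h import *
to(KN+[0,0,.006])"
```

```text
time: 3.48
eef_pos: [0.565, 0.1265, 0.3358]
tcp_rot: [-0.664, 0.747, -0.001, 0.001]
contact_force: [-1.3, 0.4, -0.7]
opening: 0.997
t 3.48 g [0.5653 0.1265 0.1808] jigxyz mm [-1.5, -10.1, 180.8] yaw x -96.73 z [ 0.002  0.    -1.   ] open 0.997 F jig [-1.4, 0.2, -0.7]
tool shift [-10.1  -1.4 100.8] q [0.05 0.14 1.88 0.   1.12 1.73]
```

```bash
python3 -m jog '[{"grip":0,"x":-10,"y":-1,"z":15,"rx":0,"ry":0,"rz":0},{"grip":0,"x":0,"y":0,"z":20,"rx":0,"ry":0,"rz":0},{"grip":0,"x":0,"y":0,"z":20,"rx":0,"ry":0,"rz":0},{"grip":0,"x":0,"y":0,"z":20,"rx":0,"ry":0,"rz":0},{"grip":0,"x":0,"y":0,"z":15,"rx":0,"ry":0,"rz":0},{"grip":0,"x":0,"y":0,"z":8,"rx":0,"ry":0,"rz":0},{"grip":0,"x":0,"y":0,"z":0,"rx":0,"ry":0,"rz":0},{"grip":0,"x":0,"y":0,"z":0,"rx":0,"ry":0,"rz":0}]' 25
python3 -c "
from h import *
to(KN+[0,0,.008])
c=read_camera('wrist');cv2.imwrite('pics/w2.png',c['frame'][:,:,::-1])
c=read_camera('scene');cv2.imwrite('pics/s2.png',cv2.resize(c['frame'][130:370,280:560,::-1],None,fx=2.4,fy=2.4))"
```

```text
time: 4.15
eef_pos: [0.5669, 0.1362, 0.237]
tcp_rot: [-0.664, 0.747, -0.0, 0.0]
contact_force: [-0.1, 0.1, 0.9]
opening: 1.0
t 4.15 g [0.567  0.1362 0.082 ] jigxyz mm [-1.0, -0.3, 82.0] yaw x -96.73 z [ 0. -0. -1.] open 1.0 F jig [-0.1, 0.1, 0.9]
tool shift [-0.3 -1.   0. ] q [ 0.06  0.28  1.92 -0.    0.94  1.75]
```

View pics/w2.png

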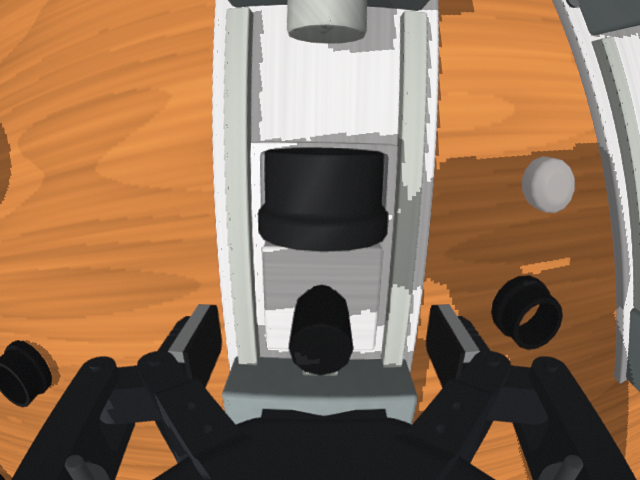

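View pics/s2.png

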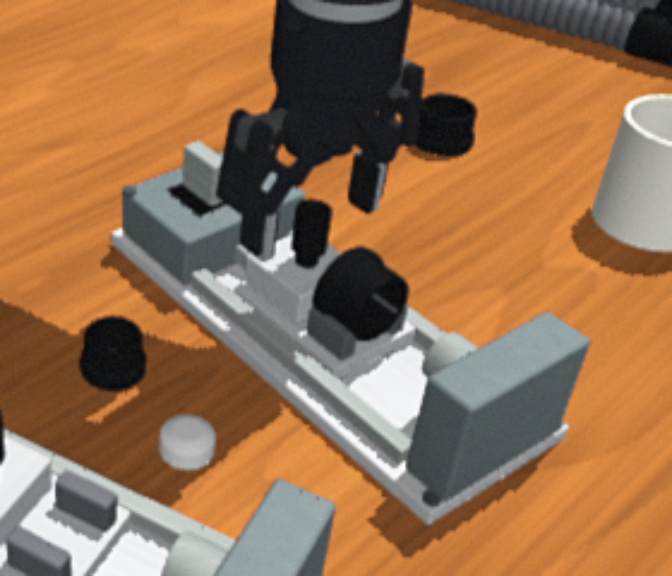

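The knob is at column 321, between the pads (mid-column 324), so the gripper is centred. Next I'll close gently.

```bash
python3 -m jog '[{"grip":0.4,"x":0,"y":0,"z":0,"rx":0,"ry":0,"rz":0},{"grip":0.6,"x":0,"y":0,"z":0,"rx":0,"ry":0,"rz":0},{"grip":0.8,"x":0,"y":0,"z":0,"rx":0,"ry":0,"rz":0},{"grip":0.8,"x":0,"y":0,"z":0,"rx":0,"ry":0,"rz":0},{"grip":0.8,"x":0,"y":0,"z":0,"rx":0,"ry":0,"rz":0},{"grip":0.8,"x":0,"y":0,"z":0,"rx":0,"ry":0,"rz":0}]' 25
python3 -c "
from h import *
to(KN+[0,0,.008])"
```

```text
time: 4.75
eef_pos: [0.5668, 0.137, 0.2372]
tcp_rot: [-0.664, 0.748, 0.001, 0.001]
contact_force: [-0.4, 4.0, 0.6]
opening: 0.27
t 4.75 g [0.567  0.1373 0.0822] jigxyz mm [-1.1, 0.8, 82.2] yaw x -96.76 z [ 0.001  0.002 -1.   ] open 0.27 F jig [-0.9, 3.9, 0.6]
tool shift [ 0.8 -1.1  0.2] q [0.06 0.28 1.92 0.   0.94 1.75]
```

```bash
python3 -m jog '[{"grip":0.8,"x":-0.5,"y":-2,"z":0,"rx":0,"ry":0,"rz":0},{"grip":0.8,"x":0,"y":-2,"z":0,"rx":0,"ry":0,"rz":0},{"grip":0.8,"x":0,"y":-2,"z":0,"rx":0,"ry":0,"rz":0},{"grip":0.8,"x":0,"y":0,"z":0,"rx":0,"ry":0,"rz":0}]'
python3 -c "
from h import *
to(KN+[0,0,.008])"
python3 -m jog '[{"grip":0.8,"x":0,"y":-2,"z":0,"rx":0,"ry":0,"rz":0},{"grip":0.8,"x":0,"y":-2,"z":0,"rx":0,"ry":0,"rz":0},{"grip":0.8,"x":0,"y":-2,"z":0,"rx":0,"ry":0,"rz":0},{"grip":0.8,"x":0,"y":0,"z":0,"rx":0,"ry":0,"rz":0}]'
python3 -c "
from h import *
to(KN+[0,0,.008])"
```

```text
time: 5.08
eef_pos: [0.5733, 0.1363, 0.2372]
tcp_rot: [-0.664, 0.747, -0.0, 0.001]
contact_force: [-0.7, 3.6, 4.1]
opening: 0.272
t 5.08 g [0.5735 0.1364 0.0822] jigxyz mm [5.5, 0.7, 82.2] yaw x -96.73 z [ 0.001  0.001 -1.   ] open 0.272 F jig [-1.1, 3.5, 4.1]
tool shift [0.7 5.5 0.2] q [0.06 0.29 1.9  0.   0.95 1.75]
time: 5.42
eef_pos: [0.5772, 0.136, 0.2371]
tcp_rot: [-0.664, 0.747, 0.004, -0.004]
contact_force: [-13.8, 4.1, 13.7]
opening: 0.27
t 5.42 g [0.5754 0.1362 0.0821] jigxyz mm [7.3, 0.7, 82.1] yaw x -96.72 z [-0.012  0.001 -1.   ] open 0.27 F jig [-14.2, 2.5, 13.7]
tool shift [0.6 7.3 0.2] q [0.06 0.3  1.89 0.   0.96 1.75]
```

The sled stopped dead after about 8.4 mm at 14 N, against 2 N of friction, so it's locked. I'll back off to unload it and release.

```bash
python3 -m jog '[{"grip":0.8,"x":0,"y":2,"z":0,"rx":0,"ry":0,"rz":0},{"grip":0.8,"x":0,"y":2,"z":0,"rx":0,"ry":0,"rz":0},{"grip":0.8,"x":0,"y":2,"z":0,"rx":0,"ry":0,"rz":0},{"grip":0.8,"x":0,"y":2,"z":0,"rx":0,"ry":0,"rz":0},{"grip":0.8,"x":0,"y":0,"z":0,"rx":0,"ry":0,"rz":0}]'
python3 -c "
from h import *
to(KN+[0,0,.008])"
python3 -m jog '[{"grip":0.3,"x":0,"y":0,"z":0,"rx":0,"ry":0,"rz":0},{"grip":0,"x":0,"y":0,"z":0,"rx":0,"ry":0,"rz":0},{"grip":0,"x":0,"y":0,"z":0,"rx":0,"ry":0,"rz":0},{"grip":0,"x":0,"y":0,"z":0,"rx":0,"ry":0,"rz":0},{"grip":0,"x":0,"y":0,"z":0,"rx":0,"ry":0,"rz":0}]'
python3 -c "
from h import *
to(KN+[0,0,.12])"
```

```text
time: 5.83
eef_pos: [0.5712, 0.1366, 0.2372]
tcp_rot: [-0.664, 0.747, -0.001, 0.001]
contact_force: [2.3, 4.2, 2.3]
opening: 0.27
t 5.83 g [0.5716 0.1367 0.0822] jigxyz mm [3.5, 0.7, 82.2] yaw x -96.73 z [ 0.003  0.001 -1.   ] open 0.27 F jig [1.8, 4.4, 2.3]
tool shift [0.7 3.5 0.2] q [0.06 0.29 1.91 0.   0.94 1.75]
time: 6.25
eef_pos: [0.5706, 0.1361, 0.2362]
tcp_rot: [-0.664, 0.747, 0.0, -0.001]
contact_force: [0.5, -0.8, -0.0]
opening: 0.957
t 6.25 g [0.5704 0.136  0.0812] jigxyz mm [2.4, -0.2, 81.2] yaw x -96.72 z [-0.001 -0.001 -1.   ] open 0.957 F jig [0.6, -0.7, -0.0]
tool shift [-1.000e-01  2.500e+00 -1.128e+02] q [ 0.06  0.29  1.91 -0.    0.94  1.75]
```

```bash
python3 -m jog '[{"grip":0,"x":0,"y":0,"z":-15,"rx":0,"ry":0,"rz":0},{"grip":0,"x":0,"y":0,"z":-20,"rx":0,"ry":0,"rz":0},{"grip":0,"x":0,"y":0,"z":-20,"rx":0,"ry":0,"rz":0},{"grip":0,"x":2,"y":25,"z":0,"rx":0,"ry":0,"rz":0},{"grip":0,"x":2,"y":25,"z":0,"rx":0,"ry":0,"rz":0},{"grip":0,"x":2,"y":25,"z":0,"rx":0,"ry":0,"rz":0},{"grip":0,"x":2,"y":24,"z":0,"rx":0,"ry":0,"rz":0},{"grip":0,"x":0,"y":0,"z":0,"rx":0,"ry":0,"rz":0}]'
python3 -c "
from h import *
to(KN-.099*jx-.0075*jy+[0,0,.002])
c=read_camera('top');cv2.imwrite('pics/t3.png',cv2.resize(c['frame'][130:330,180:380,::-1],None,fx=3,fy=3))
c=read_camera('scene');cv2.imwrite('pics/s3.png',cv2.resize(c['frame'][130:370,280:560,::-1],None,fx=2.4,fy=2.4))"
```

```text
time: 6.92
eef_pos: [0.4678, 0.1402, 0.2902]
tcp_rot: [-0.665, 0.747, 0.002, -0.002]
contact_force: [0.4, 0.7, -0.7]
opening: 1.002
t 6.92 g [0.4669 0.1401 0.1352] jigxyz mm [-100.8, -8.3, 135.2] yaw x -96.66 z [-0.005 -0.001 -1.   ] open 1.002 F jig [0.3, 0.7, -0.7]
tool shift [-0.8 -2.1 59.2] q [ 0.08  0.    2.12 -0.    1.03  1.77]
```

View pics/s3.png

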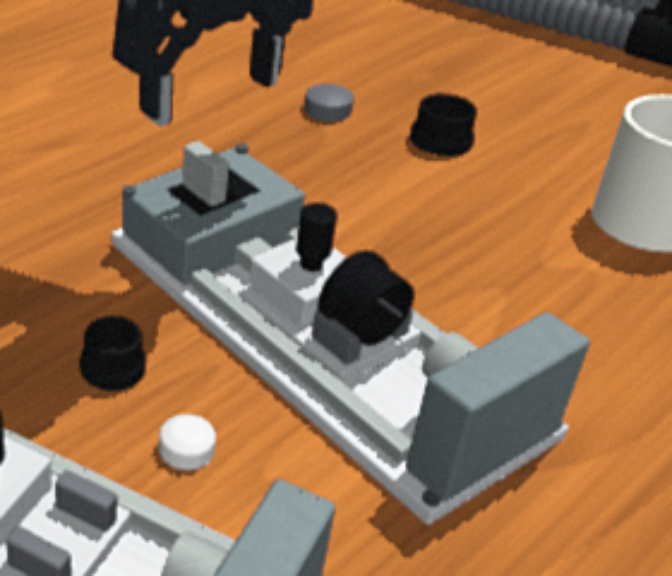

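The gripper is centred above the tab, about (205,175) in this crop, and the box is clear. Next I'll descend and grip the tab.

```bash
python3 -m jog '[{"grip":0,"x":-0.5,"y":0,"z":15,"rx":0,"ry":0,"rz":0},{"grip":0,"x":0,"y":0,"z":15,"rx":0,"ry":0,"rz":0},{"grip":0,"x":0,"y":0,"z":15,"rx":0,"ry":0,"rz":0},{"grip":0,"x":0,"y":0,"z":11,"rx":0,"ry":0,"rz":0},{"grip":0.3,"x":0,"y":0,"z":0,"rx":0,"ry":0,"rz":0},{"grip":0.5,"x":0,"y":0,"z":0,"rx":0,"ry":0,"rz":0}]'
python3 -c "
from h import *
to(KN-.099*jx-.0075*jy+[0,0,.002])
c=read_camera('scene');cv2.imwrite('pics/s4.png',cv2.resize(c['frame'][130:370,280:560,::-1],None,fx=2.4,fy=2.4))"
```

```text
time: 7.52
eef_pos: [0.4721, 0.1404, 0.2353]
tcp_rot: [-0.664, 0.747, 0.0, -0.0]
contact_force: [0.2, 0.5, -0.3]
opening: 0.751
t 7.52 g [0.4719 0.1403 0.0803] jigxyz mm [-95.9, -7.5, 80.3] yaw x -96.73 z [-0.001 -0.    -1.   ] open 0.751 F jig [0.1, 0.6, -0.3]
tool shift [0.  3.1 4.3] q [ 0.08  0.1   2.14 -0.    0.91  1.77]
```

View pics/s4.png

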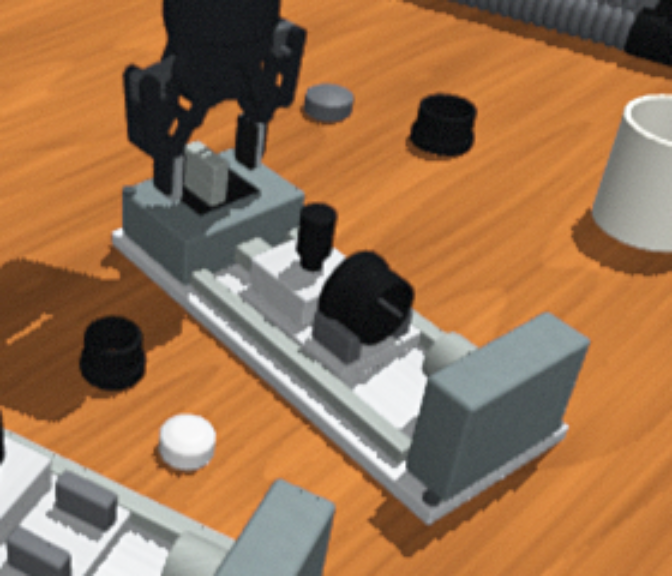

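```bash
python3 -m jog '[{"grip":0.6,"x":0,"y":3,"z":2,"rx":0,"ry":0,"rz":0},{"grip":0.75,"x":0,"y":0,"z":0,"rx":0,"ry":0,"rz":0},{"grip":0.9,"x":0,"y":0,"z":0,"rx":0,"ry":0,"rz":0},{"grip":0.9,"x":0,"y":0,"z":0,"rx":0,"ry":0,"rz":0},{"grip":0.9,"x":0,"y":0,"z":0,"rx":0,"ry":0,"rz":0},{"grip":0.9,"x":0,"y":0,"z":0,"rx":0,"ry":0,"rz":0}]' 25
python3 -c "
from h import *
to(KN-.099*jx+.0165*jy+[0,0,.004])"
```

```text
time: 8.07
eef_pos: [0.4688, 0.1409, 0.2344]
tcp_rot: [-0.664, 0.748, -0.0, 0.0]
contact_force: [-1.8, 0.4, 4.5]
opening: 0.162
t 8.07 g [0.4689 0.141  0.0794] jigxyz mm [-99.0, -7.2, 79.4] yaw x -96.77 z [ 0.001  0.    -1.   ] open 0.162 F jig [-1.8, 0.2, 4.5]
tool shift [-23.7  -0.    1.4] q [0.08 0.1  2.14 0.   0.9  1.77]
```

```bash
python3 -m jog '[{"grip":0.9,"x":-3,"y":0,"z":0,"rx":0,"ry":0,"rz":0},{"grip":0.9,"x":-3,"y":0,"z":0,"rx":0,"ry":0,"rz":0},{"grip":0.9,"x":-3,"y":0,"z":0,"rx":0,"ry":0,"rz":0},{"grip":0.9,"x":-3,"y":0,"z":0,"rx":0,"ry":0,"rz":0},{"grip":0.9,"x":-3,"y":0,"z":0,"rx":0,"ry":0,"rz":0},{"grip":0.9,"x":-3,"y":0,"z":0,"rx":0,"ry":0,"rz":0},{"grip":0.9,"x":0,"y":0,"z":0,"rx":0,"ry":0,"rz":0}]'
python3 -c "
from h import *
to(KN-.099*jx+.0165*jy+[0,0,.004])"
python3 -m jog '[{"grip":0.9,"x":-2,"y":0,"z":0,"rx":0,"ry":0,"rz":0},{"grip":0.9,"x":-2,"y":0,"z":0,"rx":0,"ry":0,"rz":0},{"grip":0.9,"x":-2,"y":0,"z":0,"rx":0,"ry":0,"rz":0},{"grip":0.9,"x":0,"y":0,"z":0,"rx":0,"ry":0,"rz":0}]'
python3 -c "
from h import *
to(KN-.099*jx+.0165*jy+[0,0,.004])"
```

```text
time: 8.65
eef_pos: [0.4711, 0.1592, 0.2344]
tcp_rot: [-0.664, 0.747, -0.0, 0.001]
contact_force: [-0.7, -0.7, 5.5]
opening: 0.16
t 8.65 g [0.4713 0.1593 0.0794] jigxyz mm [-98.7, 11.3, 79.4] yaw x -96.71 z [ 0.001  0.    -1.   ] open 0.16 F jig [-0.6, -0.8, 5.5]
tool shift [-5.2  0.3  1.4] q [0.12 0.11 2.13 0.   0.9  1.81]
time: 8.98
eef_pos: [0.4719, 0.1637, 0.2343]
tcp_rot: [-0.665, 0.747, -0.002, -0.002]
contact_force: [-1.9, -9.7, 7.4]
opening: 0.159
t 8.98 g [0.4718 0.1628 0.0794] jigxyz mm [-98.6, 14.8, 79.4] yaw x -96.58 z [-0.    -0.006 -1.   ] open 0.159 F jig [-0.7, -9.8, 7.4]
tool shift [-1.7  0.4  1.3] q [ 0.13  0.12  2.12 -0.01  0.91  1.82]
```

```bash
python3 -m jog '[{"grip":0.9,"x":-2,"y":0,"z":0,"rx":0,"ry":0,"rz":0},{"grip":0.9,"x":0,"y":0,"z":0,"rx":0,"ry":0,"rz":0},{"grip":0.9,"x":0,"y":0,"z":0,"rx":0,"ry":0,"rz":0}]'
python3 -c "
from h import *
to(KN-.099*jx+.0165*jy+[0,0,.004])"
python3 -m jog '[{"grip":0.9,"x":2,"y":0,"z":0,"rx":0,"ry":0,"rz":0},{"grip":0.9,"x":1.5,"y":0,"z":0,"rx":0,"ry":0,"rz":0},{"grip":0.9,"x":0,"y":0,"z":0,"rx":0,"ry":0,"rz":0},{"grip":0.6,"x":0,"y":0,"z":0,"rx":0,"ry":0,"rz":0},{"grip":0,"x":0,"y":0,"z":0,"rx":0,"ry":0,"rz":0},{"grip":0,"x":0,"y":0,"z":0,"rx":0,"ry":0,"rz":0},{"grip":0,"x":0,"y":0,"z":0,"rx":0,"ry":0,"rz":0},{"grip":0,"x":0,"y":0,"z":0,"rx":0,"ry":0,"rz":0}]'
python3 -c "
from h import *
to(KN+.0045*jx+[0,0,.05])"
```

```text
time: 9.23
eef_pos: [0.4721, 0.1644, 0.2343]
tcp_rot: [-0.666, 0.746, -0.003, -0.004]
contact_force: [-2.6, -15.7, 8.3]
opening: 0.162
t 9.23 g [0.4719 0.163  0.0794] jigxyz mm [-98.6, 15.0, 79.4] yaw x -96.54 z [-0.001 -0.009 -1.   ] open 0.162 F jig [-0.7, -15.9, 8.3]
tool shift [-1.5  0.4  1.3] q [ 0.13  0.12  2.12 -0.01  0.91  1.83]
time: 9.9
eef_pos: [0.471, 0.1634, 0.2333]
tcp_rot: [-0.665, 0.747, 0.0, -0.0]
contact_force: [0.7, 0.2, -0.5]
opening: 0.857
t 9.9 g [0.4709 0.1634 0.0783] jigxyz mm [-99.6, 15.3, 78.3] yaw x -96.69 z [-0.001  0.    -1.   ] open 0.857 F jig [0.7, 0.3, -0.5]
tool shift [  15.5 -104.   -45.7] q [0.13 0.12 2.12 0.   0.9  1.82]
```

The tab reached a firm end after 22 mm (16 N with no further motion), and I unloaded it before releasing. I'll lift, check it in the images and go back over the knob.

```bash
python3 -m jog '[{"grip":0,"x":0,"y":0,"z":-15,"rx":0,"ry":0,"rz":0},{"grip":0,"x":0,"y":0,"z":-20,"rx":0,"ry":0,"rz":0},{"grip":0,"x":0,"y":0,"z":-20,"rx":0,"ry":0,"rz":0},{"grip":0,"x":4,"y":-26,"z":0,"rx":0,"ry":0,"rz":0},{"grip":0,"x":4,"y":-26,"z":0,"rx":0,"ry":0,"rz":0},{"grip":0,"x":4,"y":-26,"z":0,"rx":0,"ry":0,"rz":0},{"grip":0,"x":3,"y":-26,"z":0,"rx":0,"ry":0,"rz":0},{"grip":0,"x":0,"y":0,"z":0,"rx":0,"ry":0,"rz":0}]'
python3 -c "
from h import *
to(KN+.0035*jx+[0,0,.007])
c=read_camera('wrist');cv2.imwrite('pics/w5.png',c['frame'][:,:,::-1])
c=read_camera('scene');cv2.imwrite('pics/s5.png',cv2.resize(c['frame'][130:370,280:560,::-1],None,fx=2.4,fy=2.4))"
```

```text
time: 10.57
eef_pos: [0.5762, 0.1349, 0.2893]
tcp_rot: [-0.664, 0.748, -0.001, 0.001]
contact_force: [-0.0, -0.7, 0.4]
opening: 1.002
t 10.57 g [0.5768 0.1349 0.1343] jigxyz mm [8.9, -0.4, 134.3] yaw x -96.81 z [ 0.004 -0.    -1.   ] open 1.002 F jig [0.1, -0.7, 0.4]
tool shift [-0.4  5.6 53.3] q [ 0.06  0.23  1.87 -0.    1.04  1.75]
```

View pics/s5.png

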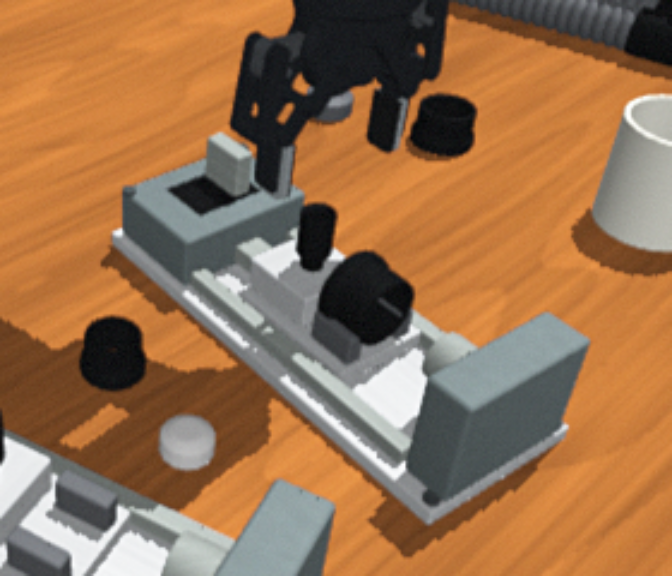

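View pics/w5.png

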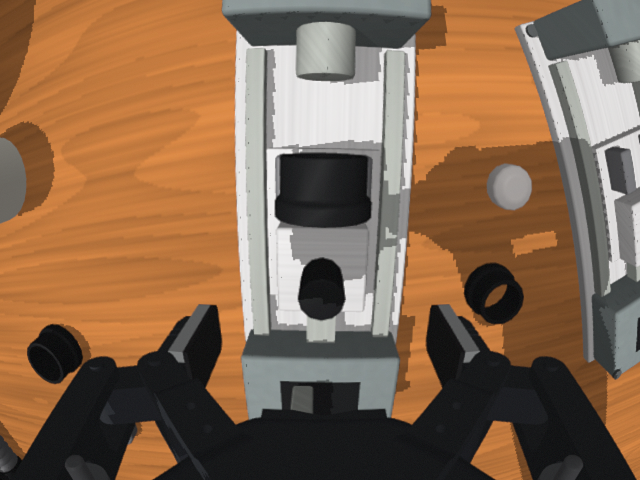

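The tab now stands at the far (+y) end, scene crop (229,165), and the sled hasn't moved. Next I'll regrip the knob.

```bash
python3 -m jog '[{"grip":0,"x":0,"y":5,"z":13,"rx":0,"ry":0,"rz":0},{"grip":0,"x":0,"y":0,"z":15,"rx":0,"ry":0,"rz":0},{"grip":0,"x":0,"y":0,"z":15,"rx":0,"ry":0,"rz":0},{"grip":0.3,"x":0,"y":0,"z":9,"rx":0,"ry":0,"rz":0},{"grip":0.5,"x":0,"y":0,"z":0,"rx":0,"ry":0,"rz":0},{"grip":0.5,"x":0,"y":0,"z":0,"rx":0,"ry":0,"rz":0}]'
python3 -c "
from h import *
to(KN+.0035*jx+[0,0,.007])"
python3 -m jog '[{"grip":0.7,"x":0,"y":0,"z":0,"rx":0,"ry":0,"rz":0},{"grip":0.8,"x":0,"y":0,"z":0,"rx":0,"ry":0,"rz":0},{"grip":0.8,"x":0,"y":0,"z":0,"rx":0,"ry":0,"rz":0},{"grip":0.8,"x":0,"y":0,"z":0,"rx":0,"ry":0,"rz":0},{"grip":0.8,"x":0,"y":-2,"z":0,"rx":0,"ry":0,"rz":0},{"grip":0.8,"x":0,"y":-3,"z":0,"rx":0,"ry":0,"rz":0},{"grip":0.8,"x":0,"y":-3,"z":0,"rx":0,"ry":0,"rz":0},{"grip":0.8,"x":0,"y":0,"z":0,"rx":0,"ry":0,"rz":0}]' 30
python3 -c "
from h import *
to(KN+.070*jx+[0,0,.007])"
```

```text
time: 11.17
eef_pos: [0.5671, 0.1371, 0.2363]
tcp_rot: [-0.665, 0.747, 0.001, -0.001]
contact_force: [0.1, 0.7, 0.5]
opening: 0.604
t 11.17 g [0.5668 0.137  0.0813] jigxyz mm [-1.3, 0.5, 81.3] yaw x -96.69 z [-0.002 -0.    -1.   ] open 0.604 F jig [-0.0, 0.7, 0.5]
tool shift [ 0.5 -4.8  0.3] q [0.06 0.28 1.92 0.   0.94 1.75]
time: 11.83
eef_pos: [0.5766, 0.1359, 0.2381]
tcp_rot: [-0.664, 0.747, -0.001, 0.001]
contact_force: [0.1, 1.0, 4.7]
opening: 0.271
t 11.83 g [0.5769 0.1359 0.0831] jigxyz mm [8.9, 0.6, 83.1] yaw x -96.73 z [ 0.002  0.    -1.   ] open 0.271 F jig [-0.0, 1.0, 4.7]
tool shift [  0.7 -61.1   2.3] q [0.06 0.3  1.89 0.   0.95 1.75]
```

```bash
python3 -m jog '[{"grip":0.8,"x":0,"y":-3,"z":0,"rx":0,"ry":0,"rz":0},{"grip":0.8,"x":0,"y":-3,"z":0,"rx":0,"ry":0,"rz":0},{"grip":0.8,"x":0,"y":0,"z":0,"rx":0,"ry":0,"rz":0}]'
python3 -c "
from h import *
to(KN+.070*jx+[0,0,.007])"
```

```text
time: 12.08
eef_pos: [0.5825, 0.1351, 0.2381]
tcp_rot: [-0.664, 0.747, -0.001, 0.001]
contact_force: [-1.2, 1.1, 5.8]
opening: 0.268
t 12.08 g [0.5829 0.1351 0.0831] jigxyz mm [15.0, 0.5, 83.1] yaw x -96.73 z [ 0.003  0.    -1.   ] open 0.268 F jig [-1.3, 0.9, 5.8]
tool shift [  0.6 -55.    2.2] q [0.06 0.31 1.88 0.   0.95 1.75]
```

It's free, well past the 8 mm stop at only 1.3 N. I'll carry on, keeping an eye on the spigot fit.

```bash
python3 -m jog '[{"grip":0.8,"x":0,"y":-4,"z":0,"rx":0,"ry":0,"rz":0},{"grip":0.8,"x":0,"y":-4,"z":0,"rx":0,"ry":0,"rz":0},{"grip":0.8,"x":0,"y":-4,"z":0,"rx":0,"ry":0,"rz":0},{"grip":0.8,"x":0,"y":-4,"z":0,"rx":0,"ry":0,"rz":0},{"grip":0.8,"x":0,"y":-4,"z":0,"rx":0,"ry":0,"rz":0},{"grip":0.8,"x":0,"y":0,"z":0,"rx":0,"ry":0,"rz":0}]'
python3 -c "
from h import *
to(KN+.070*jx+[0,0,.007])"
python3 -m jog '[{"grip":0.8,"x":0,"y":-4,"z":0,"rx":0,"ry":0,"rz":0},{"grip":0.8,"x":0,"y":-4,"z":0,"rx":0,"ry":0,"rz":0},{"grip":0.8,"x":0,"y":-4,"z":0,"rx":0,"ry":0,"rz":0},{"grip":0.8,"x":0,"y":-4,"z":0,"rx":0,"ry":0,"rz":0},{"grip":0.8,"x":0,"y":-4,"z":0,"rx":0,"ry":0,"rz":0},{"grip":0.8,"x":0,"y":0,"z":0,"rx":0,"ry":0,"rz":0}]'
python3 -c "
from h import *
to(KN+.070*jx+[0,0,.007])"
```

```text
time: 12.58
eef_pos: [0.6025, 0.1325, 0.2381]
tcp_rot: [-0.664, 0.747, -0.001, 0.001]
contact_force: [-0.9, 0.3, 5.4]
opening: 0.268
t 12.58 g [0.603  0.1324 0.0831] jigxyz mm [35.2, 0.2, 83.1] yaw x -96.72 z [ 0.003 -0.    -1.   ] open 0.268 F jig [-0.9, 0.2, 5.4]
tool shift [  0.2 -34.8   2.2] q [ 0.05  0.34  1.83 -0.    0.96  1.74]
time: 13.08
eef_pos: [0.6224, 0.1299, 0.2381]
tcp_rot: [-0.664, 0.747, -0.001, 0.001]
contact_force: [0.0, -1.9, 5.2]
opening: 0.27
t 13.08 g [0.6228 0.1297 0.0831] jigxyz mm [55.2, -0.1, 83.1] yaw x -96.72 z [ 0.003 -0.001 -1.   ] open 0.27 F jig [0.3, -1.9, 5.2]
tool shift [ -0.1 -14.8   2.2] q [ 0.05  0.38  1.78 -0.    0.97  1.74]
```

```bash
python3 -m jog '[{"grip":0.8,"x":0,"y":-2,"z":0,"rx":0,"ry":0,"rz":0},{"grip":0.8,"x":0,"y":-2,"z":0,"rx":0,"ry":0,"rz":0},{"grip":0.8,"x":0,"y":-2,"z":0,"rx":0,"ry":0,"rz":0},{"grip":0.8,"x":0,"y":-2,"z":0,"rx":0,"ry":0,"rz":0},{"grip":0.8,"x":0,"y":0,"z":0,"rx":0,"ry":0,"rz":0}]'
python3 -c "
from h import *
to(KN+.070*jx+[0,0,.007])"
python3 -m jog '[{"grip":0.8,"x":0,"y":-2,"z":0,"rx":0,"ry":0,"rz":0},{"grip":0.8,"x":0,"y":-2,"z":0,"rx":0,"ry":0,"rz":0},{"grip":0.8,"x":0,"y":0,"z":0,"rx":0,"ry":0,"rz":0}]'
python3 -c "
from h import *
to(KN+.070*jx+[0,0,.007])"
```

```text
time: 13.5
eef_pos: [0.63, 0.1289, 0.2381]
tcp_rot: [-0.664, 0.747, -0.001, 0.0]
contact_force: [-1.6, -1.3, 6.4]
opening: 0.273
t 13.5 g [0.6303 0.1287 0.0831] jigxyz mm [62.7, -0.3, 83.1] yaw x -96.71 z [ 0.002 -0.001 -1.   ] open 0.273 F jig [-1.4, -1.5, 6.4]
tool shift [-0.3 -7.2  2.1] q [ 0.04  0.39  1.77 -0.    0.98  1.73]
time: 13.75
eef_pos: [0.6335, 0.1285, 0.2381]
tcp_rot: [-0.664, 0.747, -0.0, -0.001]
contact_force: [-3.3, -1.7, 8.1]
opening: 0.265
t 13.75 g [0.6333 0.1283 0.0831] jigxyz mm [65.8, -0.3, 83.1] yaw x -96.71 z [-0.001 -0.001 -1.   ] open 0.265 F jig [-3.1, -2.1, 8.1]
tool shift [-0.3 -4.2  2.1] q [ 0.04  0.4   1.76 -0.    0.99  1.73]
```

```bash
python3 -m jog '[{"grip":0.8,"x":0,"y":-2,"z":0,"rx":0,"ry":0,"rz":0},{"grip":0.8,"x":0,"y":0,"z":0,"rx":0,"ry":0,"rz":0}]'
python3 -c "
from h import *
to(KN+.070*jx+[0,0,.007])"
python3 -m jog '[{"grip":0.8,"x":0,"y":-2,"z":0,"rx":0,"ry":0,"rz":0},{"grip":0.8,"x":0,"y":0,"z":0,"rx":0,"ry":0,"rz":0}]'
python3 -c "
from h import *
to(KN+.070*jx+[0,0,.007])
c=read_camera('wrist');cv2.imwrite('pics/w6.png',c['frame'][:,:,::-1])"
```

```text
time: 13.92
eef_pos: [0.6345, 0.1285, 0.2381]
tcp_rot: [-0.665, 0.747, 0.002, -0.003]
contact_force: [-10.8, -1.9, 12.5]
opening: 0.272
t 13.92 g [0.6334 0.1283 0.0831] jigxyz mm [65.9, -0.3, 83.1] yaw x -96.7 z [-0.007 -0.001 -1.   ] open 0.272 F jig [-10.5, -3.2, 12.5]
tool shift [-0.3 -4.1  2.1] q [ 0.04  0.4   1.75 -0.    0.99  1.73]
time: 14.08
eef_pos: [0.6354, 0.1285, 0.238]
tcp_rot: [-0.665, 0.747, 0.004, -0.005]
contact_force: [-17.2, -1.5, 17.4]
opening: 0.266
t 14.08 g [0.6334 0.1283 0.0831] jigxyz mm [65.9, -0.3, 83.1] yaw x -96.69 z [-0.013 -0.001 -1.   ] open 0.266 F jig [-16.9, -3.6, 17.4]
tool shift [-0.3 -4.1  2. ] q [ 0.04  0.41  1.75 -0.    1.    1.73]
```

View pics/w6.png

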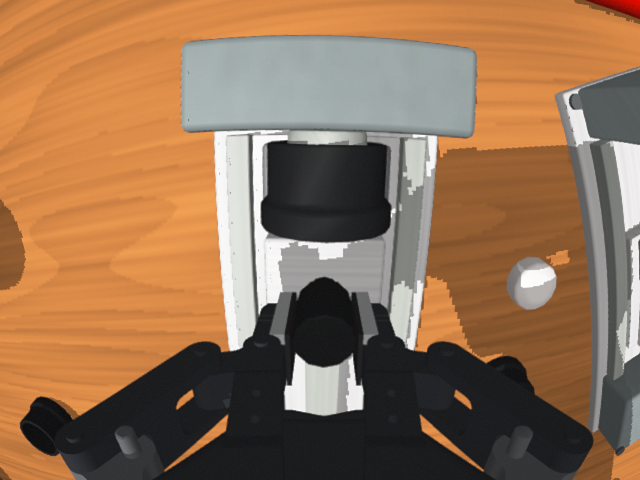

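It stopped firmly at 17 N with the ring over the spigot, though a thin sliver of spigot still shows at (327,136). I'll unload, release, lift and measure the actual travel.

```bash
python3 -m jog '[{"grip":0.8,"x":0,"y":2,"z":0,"rx":0,"ry":0,"rz":0},{"grip":0.8,"x":0,"y":1,"z":0,"rx":0,"ry":0,"rz":0},{"grip":0.5,"x":0,"y":0,"z":0,"rx":0,"ry":0,"rz":0},{"grip":0,"x":0,"y":0,"z":0,"rx":0,"ry":0,"rz":0},{"grip":0,"x":0,"y":0,"z":0,"rx":0,"ry":0,"rz":0},{"grip":0,"x":0,"y":0,"z":0,"rx":0,"ry":0,"rz":0},{"grip":0,"x":0,"y":0,"z":0,"rx":0,"ry":0,"rz":0}]'
python3 -m jog '[{"grip":0,"x":0,"y":0,"z":-15,"rx":0,"ry":0,"rz":0},{"grip":0,"x":0,"y":0,"z":-20,"rx":0,"ry":0,"rz":0},{"grip":0,"x":0,"y":0,"z":-25,"rx":0,"ry":0,"rz":0},{"grip":0,"x":0,"y":0,"z":-25,"rx":0,"ry":0,"rz":0},{"grip":0,"x":0,"y":30,"z":-25,"rx":0,"ry":0,"rz":0},{"grip":0,"x":0,"y":30,"z":0,"rx":0,"ry":0,"rz":0},{"grip":0,"x":0,"y":30,"z":0,"rx":0,"ry":0,"rz":0},{"grip":0,"x":0,"y":0,"z":0,"rx":0,"ry":0,"rz":0}]'
python3 -m jog '[{"grip":0,"x":0,"y":15,"z":-10,"rx":0,"ry":0,"rz":0},{"grip":0,"x":0,"y":0,"z":0,"rx":0,"ry":0,"rz":0},{"grip":0,"x":0,"y":0,"z":0,"rx":0,"ry":0,"rz":0},{"grip":0,"x":0,"y":0,"z":0,"rx":0,"ry":0,"rz":0}]'
python3 -c "
from h import *
to(KN+.070*jx+[0,0,.007])
c=read_camera('wrist');cv2.imwrite('pics/w7.png',c['frame'][:,:,::-1])
c=read_camera('scene');cv2.imwrite('pics/s7.png',cv2.resize(c['frame'][180:350,320:530,::-1],None,fx=3.5,fy=3.5,interpolation=cv2.INTER_CUBIC))
c=read_camera('top');cv2.imwrite('pics/t7.png',cv2.resize(c['frame'][100:330,190:330,::-1],None,fx=2.5,fy=2.5))"
```

```text
time: 14.72
eef_pos: [0.6343, 0.1289, 0.2361]
tcp_rot: [-0.664, 0.747, 0.0, -0.0]
contact_force: [0.3, 0.4, -0.6]
opening: 0.958
time: 15.38
eef_pos: [0.5407, 0.1403, 0.3467]
tcp_rot: [-0.665, 0.747, 0.001, -0.001]
contact_force: [0.6, 1.0, -0.6]
opening: 0.998
time: 15.72
eef_pos: [0.5307, 0.1411, 0.3574]
tcp_rot: [-0.664, 0.747, -0.001, 0.001]
contact_force: [0.7, -0.1, 0.1]
opening: 0.997
t 15.72 g [0.531  0.1411 0.2024] jigxyz mm [-37.3, 0.3, 202.4] yaw x -96.72 z [ 0.002  0.    -1.   ] open 0.997 F jig [0.8, -0.0, 0.1]
tool shift [   0.4 -107.1  121.5] q [ 0.08  0.05  1.93 -0.    1.15  1.76]
```

View pics/w7.png

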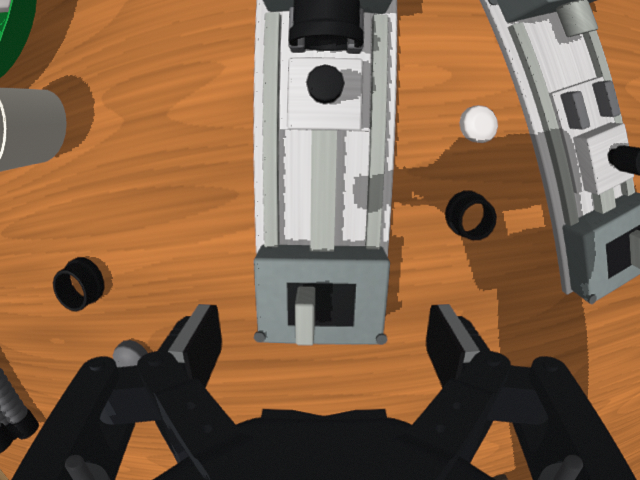

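View pics/s7.png

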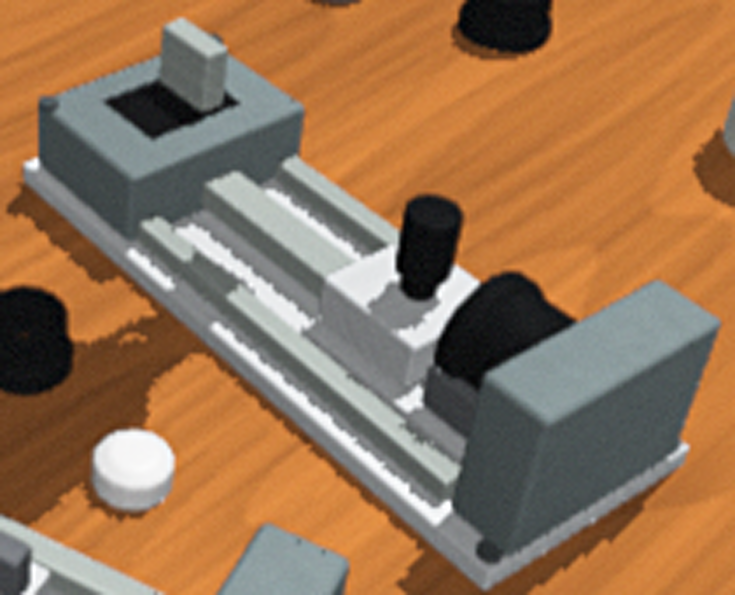

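Run:
```python
from h import *
s=read_camera("scene");w=read_camera("wrist");t=read_camera("top")
f=lambda u,v:hit(s,320+u/3.5,180+v/3.5,.094)
print("scene travel",(f(434,210)-f(317,130))@jx*1000,"wrist knob rel",rel(whit(w,325,84,.094)))
a=cv2.resize(t["frame"][170:230,230:300,::-1],None,fx=9,fy=9,interpolation=cv2.INTER_CUBIC);cv2.imwrite('pics/t8.png',a)
```

```text
scene travel 69.38884322719015 wrist knob rel [66.9, -0.8]
```

View pics/t8.png

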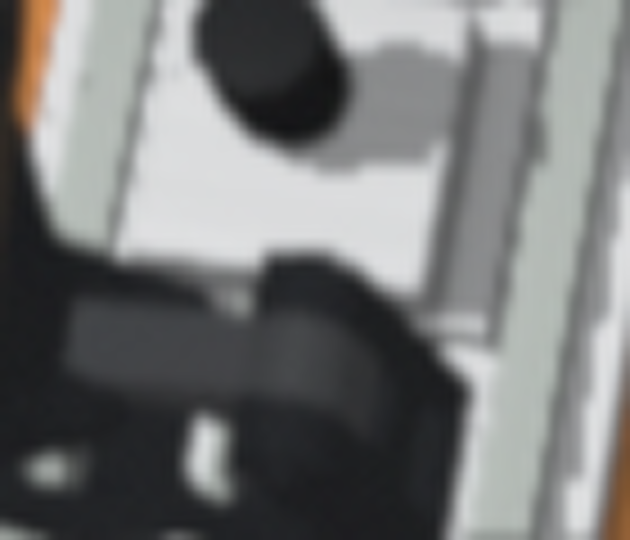

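View pics/t7.png

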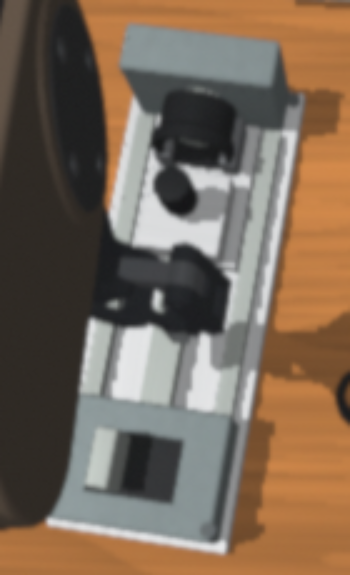

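The views put travel at 69.4 mm (scene) and 67 mm (wrist, ±2 mm). To be sure it's fully home, I'll push the knob once more from behind with closed fingers.

```bash
python3 -m jog '[{"grip":1,"x":0,"y":-20,"z":0,"rx":0,"ry":0,"rz":0},{"grip":1,"x":0,"y":-25,"z":0,"rx":0,"ry":0,"rz":0},{"grip":1,"x":0,"y":-26,"z":0,"rx":0,"ry":0,"rz":0},{"grip":1,"x":0,"y":0,"z":20,"rx":0,"ry":0,"rz":0},{"grip":1,"x":0,"y":0,"z":20,"rx":0,"ry":0,"rz":0},{"grip":1,"x":0,"y":0,"z":20,"rx":0,"ry":0,"rz":0},{"grip":1,"x":0,"y":0,"z":0,"rx":0,"ry":0,"rz":0},{"grip":1,"x":0,"y":0,"z":0,"rx":0,"ry":0,"rz":0}]'
python3 -c "
from h import *
to(KN+.040*jx+[0,0,.008])"
```

```text
time: 16.68
eef_pos: [0.6003, 0.1328, 0.2951]
tcp_rot: [-0.664, 0.747, 0.001, -0.001]
contact_force: [-0.2, 0.7, -0.1]
opening: -0.001
t 16.68 g [0.5997 0.1327 0.1401] jigxyz mm [31.9, 0.1, 140.1] yaw x -96.73 z [-0.004 -0.    -1.   ] open -0.001 F jig [-0.2, 0.7, -0.1]
tool shift [ 0.1 -8.3 58.1] q [ 0.05  0.27  1.81 -0.    1.07  1.74]
```

```bash
python3 -m jog '[{"grip":1,"x":0,"y":0,"z":20,"rx":0,"ry":0,"rz":0},{"grip":1,"x":0,"y":0,"z":20,"rx":0,"ry":0,"rz":0},{"grip":1,"x":0,"y":0,"z":14,"rx":0,"ry":0,"rz":0},{"grip":1,"x":0,"y":0,"z":0,"rx":0,"ry":0,"rz":0},{"grip":1,"x":0,"y":-3,"z":0,"rx":0,"ry":0,"rz":0},{"grip":1,"x":0,"y":-3,"z":0,"rx":0,"ry":0,"rz":0},{"grip":1,"x":0,"y":0,"z":0,"rx":0,"ry":0,"rz":0}]'
python3 -c "
from h import *
to(KN+.040*jx+[0,0,.008])"
python3 -m jog '[{"grip":1,"x":0,"y":-3,"z":0,"rx":0,"ry":0,"rz":0},{"grip":1,"x":0,"y":-2,"z":0,"rx":0,"ry":0,"rz":0},{"grip":1,"x":0,"y":0,"z":0,"rx":0,"ry":0,"rz":0}]'
python3 -c "
from h import *
to(KN+.040*jx+[0,0,.008])"
```

```text
time: 17.27
eef_pos: [0.6079, 0.1321, 0.2449]
tcp_rot: [-0.664, 0.747, -0.001, 0.002]
contact_force: [0.4, -0.4, 0.2]
opening: -0.002
t 17.27 g [0.6085 0.1321 0.0899] jigxyz mm [40.7, 0.6, 89.9] yaw x -96.73 z [ 0.004  0.    -1.   ] open -0.002 F jig [0.4, -0.4, 0.2]
tool shift [0.6 0.8 7.9] q [ 0.05  0.35  1.82 -0.    0.98  1.74]
time: 17.52
eef_pos: [0.6121, 0.1315, 0.2435]
tcp_rot: [-0.664, 0.747, -0.001, 0.001]
contact_force: [-0.2, 0.2, -0.0]
opening: -0.001
t 17.52 g [0.6124 0.1315 0.0885] jigxyz mm [44.6, 0.4, 88.5] yaw x -96.73 z [ 0.002  0.    -1.   ] open -0.001 F jig [-0.2, 0.1, -0.0]
tool shift [0.4 4.6 6.5] q [ 0.05  0.35  1.81 -0.    0.98  1.74]
```

```bash
python3 -m jog '[{"grip":1,"x":0,"y":-2,"z":2,"rx":0,"ry":0,"rz":0},{"grip":1,"x":0,"y":-1,"z":0,"rx":0,"ry":0,"rz":0},{"grip":1,"x":0,"y":0,"z":0,"rx":0,"ry":0,"rz":0}]'
python3 -c "
from h import *
to(KN+.040*jx+[0,0,.008])"
python3 -m jog '[{"grip":1,"x":0,"y":-2,"z":0,"rx":0,"ry":0,"rz":0},{"grip":1,"x":0,"y":0,"z":0,"rx":0,"ry":0,"rz":0}]'
python3 -c "
from h import *
to(KN+.040*jx+[0,0,.008])"
```

```text
time: 17.77
eef_pos: [0.6139, 0.1313, 0.2404]
tcp_rot: [-0.664, 0.747, 0.001, -0.001]
contact_force: [-6.7, -0.0, 2.9]
opening: -0.001
t 17.77 g [0.6133 0.1313 0.0854] jigxyz mm [45.6, 0.3, 85.4] yaw x -96.71 z [-0.004 -0.    -1.   ] open -0.001 F jig [-6.6, -0.8, 2.9]
tool shift [0.3 5.5 3.4] q [0.05 0.36 1.8  0.   0.98 1.74]
time: 17.93
eef_pos: [0.6149, 0.1313, 0.2403]
tcp_rot: [-0.665, 0.747, 0.003, -0.004]
contact_force: [-11.1, 0.0, 8.2]
opening: -0.001
t 17.93 g [0.6134 0.1313 0.0853] jigxyz mm [45.7, 0.3, 85.3] yaw x -96.7 z [-0.01 -0.   -1.  ] open -0.001 F jig [-11.0, -1.3, 8.2]
tool shift [0.3 5.6 3.4] q [0.05 0.37 1.8  0.   0.99 1.74]
```

It's dead against the stop: 11 N with 0.1 mm of movement, which puts the knob at about 68.7 ± 1.5 mm. Now I'll retreat and look once more.

```bash
python3 -m jog '[{"grip":1,"x":0,"y":6,"z":0,"rx":0,"ry":0,"rz":0},{"grip":1,"x":0,"y":10,"z":0,"rx":0,"ry":0,"rz":0},{"grip":1,"x":0,"y":0,"z":-20,"rx":0,"ry":0,"rz":0},{"grip":1,"x":0,"y":0,"z":-30,"rx":0,"ry":0,"rz":0},{"grip":1,"x":0,"y":0,"z":-30,"rx":0,"ry":0,"rz":0},{"grip":1,"x":0,"y":0,"z":-30,"rx":0,"ry":0,"rz":0},{"grip":1,"x":0,"y":0,"z":0,"rx":0,"ry":0,"rz":0},{"grip":1,"x":0,"y":0,"z":0,"rx":0,"ry":0,"rz":0}]'
python3 -c "
from h import *
to(KN+.070*jx+[0,0,.007])
c=read_camera('wrist');cv2.imwrite('pics/w9.png',c['frame'][:,:,::-1])
c=read_camera('scene');cv2.imwrite('pics/s9.png',c['frame'][:,:,::-1])"
```

```text
time: 18.6
eef_pos: [0.6009, 0.133, 0.3536]
tcp_rot: [-0.664, 0.747, -0.002, 0.003]
contact_force: [-0.7, -0.1, -1.1]
opening: 0.003
t 18.6 g [0.602  0.133  0.1987] jigxyz mm [34.1, 0.7, 198.7] yaw x -96.71 z [ 0.007  0.    -1.   ] open 0.003 F jig [-0.7, -0.2, -1.1]
tool shift [  0.8 -35.1 117.9] q [ 0.05  0.2   1.77 -0.    1.16  1.74]
```

View pics/s9.png

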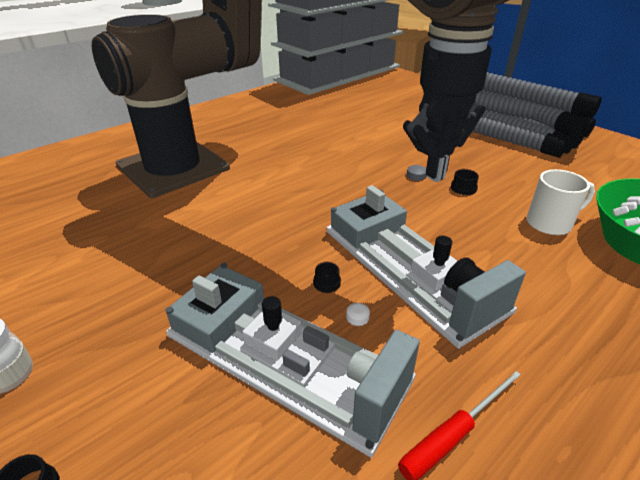

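View pics/w9.png

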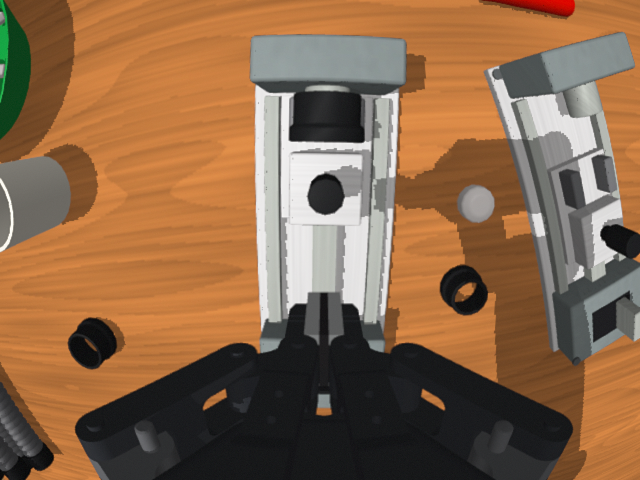

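The loaded sled's ring is over the spigot by the end stop: scene (463,275), wrist (326,115). The tab is at the far end and the spare jig is unchanged. The gripper is clear of everything, so I'm handing the job in.

```bash
python3 -c "
from plant import sign_off;print(sign_off())"
```

```text
the job is handed in; nothing more can be done
None
```

The loaded sled is home against its end stop with the black coupling over the spigot, and the job was handed in at about 18.6 s.

- **First push:** I gripped the knob and slid the sled. It stopped dead after about 8 mm at 14 N, so it was locked. I backed it off a few millimetres and let go before touching the lock.
- **Lock tab:** I moved the tab 22 mm along +y until it came up firm at 16 N, then let go. The pictures show it at the far end of its slot. It travelled 22 mm rather than 24 mm, so I take it that it started about 2 mm off zero.
- **Second slide:** The sled ran free to a hard stop at 17 N. A second push from behind, with the fingers shut, met the same stop: 11 N and about 0.1 mm of movement.

**Last checks:** The travel measurements differ slightly:

| Source | Travel (mm) |
|---|---|
| Scene camera | 69.4 |
| Contact position of the last push | 68.7 |
| Wrist camera | 66.9 |

I put these differences down to about 2 mm of calibration error, and I relied on the rigid stop. A thin sliver of spigot still shows between the ring and the end stop. In the last pictures the spare jig looks unmoved. The gripper was clear, with wrist forces near zero.

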